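# Tip the grooved forming block against the stop

## Task

Push over the standing hardwood block that has the straight grooves, so that it falls towards the steel stop bar and lies flat with its grooves facing up; then push it along the bench until the end that was its top sits flush against the bar. Only push it: do not lift or carry it. Leave the block with the round hollows standing and everything else on the bench where it is.

Things in the scene. Friction and masses are not known exactly. Their poses are not given: they have to be found in the camera images.
- grooved_block: loose hardwood block, 45 mm thick (its x), 64 wide (y), 130 long (z), 0.2 to 0.4 kg, at first standing on end beside its dished twin. Three grooves (16, 10, 6 mm wide) run the whole length of one broad face and notch its top edge; x points out of that face, which looks away from the bar (within about 6 degrees). Origin: centre of the end it first stands on, z to the other end
- block_middle (a point): the middle of the grooved block, 65 mm from either end. Pushed near the top of the grooved face, the block overbalances at about 19 degrees of lean and falls by itself; it then lies 45 mm high, its far end roughly 35 to 90 mm short of the bar
- block_head (a point): the centre of the 45 x 64 mm end of the grooved block that is its top at the start (130 mm from its origin); this end is to meet the bar
- stop_bar: straight bright steel bar screwed to the bench, 340 mm long (its y), 16 mm thick (its x), 28 mm high, with a dark screw head near each end; origin at the centre of its underside. Its x axis points away from the blocks, square to the bar: the face that the block must meet is 8 mm from the origin on the -x side
- dished_block: a second hardwood block of the same wood and size (45 x 64 x 130 mm, standing on end), told apart by the round hollows (12 to 42 mm wide) in one broad face and its plain rectangular top; to be left standing; origin at the centre of its underside, z up, x out of the hollowed face
- ring_cone: small brass ring cone standing on the bench between the two blocks' ways, 30 mm wide, 50 mm high; origin at the centre of its underside
- polish_jar: closed jar 52 mm wide, 55 mm high, behind the stop bar; origin at the centre of its underside
- bangle: copper bangle lying flat behind the stop bar, 66 mm wide, 12 mm high; origin at the centre of its underside
- hammer: hammer lying on the bench, 220 mm long, x along it; origin on the bench near its middle
- file: file with a wooden handle lying on the bench, 257 mm long, 25 mm high, x along it; origin on the bench near its middle
- dividers: steel dividers lying on the bench, 125 mm long, 11 mm high; origin on the bench near their middle
Not all that is in view belongs to the job. Leave any green or white look-alike of the grooved_block alone.

How it is judged:
By the outcome, as a careful person would: the job done as asked, in the order asked, and still so for the second after the job is handed in, with the robot touching nothing.
It also fails if it takes over 38 s, if anything falls off the work surface, if the arm or the gripper's body presses on something with over 40 N, if the wrist force passes 120 N, or if a joint passes its speed limit or range.

## Robot

A 7-joint arm with a two-finger parallel gripper is mounted at the origin on the work surface. World frame = base frame: x ahead of the robot, y to its left, z up, the work surface at z = 0. Lengths are in m, angles in rad, forces in N, time in s.
With the tool pointing down it reaches from about 0.425 to 0.875 m from the base axis. Payload 8.4 kg.
Tool frame: the origin (TCP) lies on the mounting face of the last link; the fingertips stand 182 mm ahead of it and the grasp point (between the pads) lies 164 mm ahead of it; x points along the fingers, y is the direction in which the jaws open and shut, and the axes are right-handed (so a half turn about x gives the same grasp; the last joint's range is limited). The gripper opens to 87 mm and grips with 3 to 60 N. Pads are 19 mm wide; open, the fingers measure 117 mm over their backs; the gripper's body (75 mm by 190 mm) begins 51 mm behind the grasp point.
Start: joints at [1.223, 0.333, 0.04, 1.465, -0.013, 1.343, -0.059], TCP at [0.16, -0.63, 0.405] pointing down, gripper open.
Joint ranges: [-2.58, 2.58], [-0.38, 2.09], [-1.3, 1.39], [0.25, 2.4], [-1.5, 4.64], [0.08, 2.09], [-2.65, 2.65]. Speed limits (rad/s): [2.22, 2.22, 2.79, 2.79, 3.14, 3.14, 3.14].

## Interface

Orientations are given as a unit quaternion [w, x, y, z].
In Python, from plant import status, optics, ticket gives the robot as it stands.
- The arm moves only by the tool jog_arm, never from a script. Its argument "deltas" is text: rows parted by semicolons, each of 7 numbers parted by spaces: the shift along the tool's x, y, z each as a share of 0.25 m, from -1 to 1, then the turn, a rotation vector about the tool's x, y, z each as a share of 30 degrees, from -1 to 1, then the opening, from -1 (shut) to 1 (fully open). A call has 1 to 12 rows; each row shifts and turns the commanded pose from where the row before left it, along the tool's axes as they then stand; what a row does not reach is not made up. A row lasts 1/10 s, in which the tool goes at most 50 mm and 8.59 degrees, less where a joint would pass 70% of its speed; a pose out of reach is approached as far as the arm can. A call with a number of a shift or a turn outside -1 to 1 is refused whole. A call with a gripper value outside its range is refused whole. The fingers move at their own pace and stop on an object; "squeeze" is the grip in N (left out, the last holds). Time passes only in rows, so rows that do not move let the fingers close. It gives the time, the measured TCP pose, the force and the opening at its end, in the units of the state.
- status.sense(): the state, without advancing time (a new reading comes with each control period).
- optics.read_camera(name): name is "side" or "top" or "wrist"; returns the picture (400x640x3 uint8, blue, green, red); there is no depth.
- optics.camera_model(name): a dict with "fx", "fy", "cx", "cy" (pixels), "k1" (the pictures are not rectified: a ray, as slopes to the right and down, at radius r is drawn at 1 + k1 r^2 times it, then the intrinsics apply), "R" (3x3) and "t" (3): a world point X has camera coordinates R X + t. Camera axes: x right, y down, z forward; pixel columns grow to the right and rows downward; lengths in m; the calibration is good to about 2 mm. A picture is of the moment at which its call begins: read the wrist's pose just before it. camera_model takes no time and is no camera call; for the wrist camera it gives the pose at the moment of the call.
- ticket.close_job(): hands the job in, once; it reports no verdict.
The state is a dict: "t": time; "q": joint angles; "joint_velocities": joint speeds; "tau": joint torques, N m; "ee_pos": TCP position; "eef_rot": TCP orientation; "ft_force": force on the tool from outside, world axes, zero at the start; "wrist_torque": the same for the moment, N m; "finger_gap": opening from 0.0 (shut) to 1.0 (fully open).
Only numpy, scipy, OpenCV 4.12 (cv2) and the standard library are available. Lean on these libraries where they do the work, as an engineer would, in place of code of your own. Each camera call takes 0.05 s, during which the arm holds its last target. There are 200 camera calls.

## Working session

There is one attempt and no reset: what is moved stays moved. The work goes in short steps, Python scripts to look and compute and a tool call to move; the robot and the scene stay as the last step left them, time stands still between calls to the robot, and variables do not carry over. Pictures are saved under pics/ and viewed, about 8 in all and at most 12, crops included, and the job is handed in when it is done.

Besides the shell and the picture viewer there is one more tool, called after "Request:" by a JSON object that holds its "fn" and its "kwargs", one argument or row to a line. jog_arm: Moves the arm, as the interface text tells. Its arguments: {"type":"object","properties":{"deltas":{"type":"string"},"squeeze":{"type":"number"}},"required":["deltas"]}

```bash
mkdir -p pics; python3 - <<'E'
from plant import status, optics
import cv2
print(status.sense())
for n in("side","top"):
    cv2.imwrite(f"pics/{n}0.png",optics.read_camera(n)); print(n,optics.camera_model(n))
E
```

```text
{'t': 0.0, 'q': array([ 1.22276091,  0.33390691,  0.03988399,  1.46628172, -0.01337336,
        1.34326001, -0.05845618]), 'joint_velocities': array([-0.00098523, -0.00114973, -0.0006425 ,  0.00070591,  0.00039963,
        0.00218603,  0.00107919]), 'tau': array([-7.73996344e-04, -6.56352139e+01,  1.33426096e+00, -4.03801918e+01,
       -6.00220473e-02,  4.47874214e-02,  1.66521131e-04]), 'ee_pos': array([ 0.16001731, -0.62981887,  0.40385664]), 'eef_rot': array([-0.08720795, -0.70152199, -0.08830764,  0.70175739]), 'ft_force': array([-0.02835802, -0.94717057, -0.03463977]), 'wrist_torque': array([0.02696524, 0.05176437, 0.01662975]), 'finger_gap': 0.9984100463817586}
side {'fx': 463.664930009452, 'fy': 463.664930009452, 'cx': 325.2919214573598, 'cy': 199.2707402561057, 'k1': 0.017601884042972665, 'R': array([[-0.99345191, -0.11377683,  0.01039861],
       [-0.06731528,  0.50935991, -0.85791674],
       [ 0.09231441, -0.85299901, -0.51368349]]), 't': array([0.49327611, 0.13514547, 1.02081653])}
top {'fx': 495.253368979372, 'fy': 495.253368979372, 'cx': 322.311573782603, 'cy': 197.92370292370077, 'k1': 0.0008357683304680308, 'R': array([[-0.01204217, -0.99985125,  0.01234801],
       [-0.99005895,  0.01019175, -0.1402833 ],
       [ 0.14013659, -0.01391457, -0.9900344 ]]), 't': array([-0.02655903,  0.51038294,  1.25865821])}
```

View pics/side0.png

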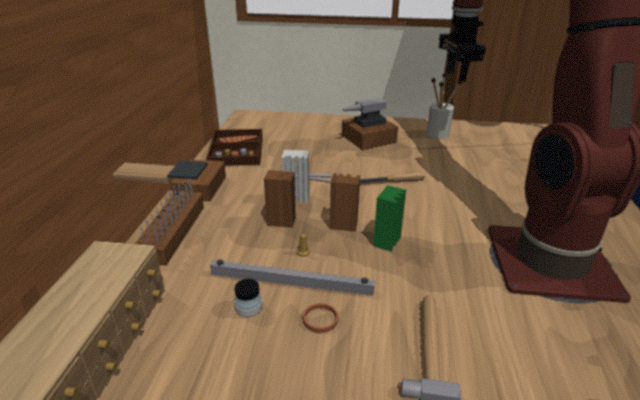

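View pics/top0.png

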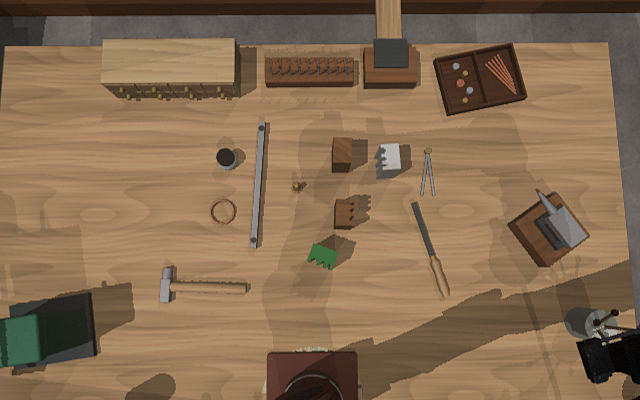

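The side view shows two brown blocks, (280,198) and (345,202), the bar from (220,265) to (365,283), and white and green look-alikes. In the top view, these could be taken for the target:
- Brown block with notches at (344,213)
- Brown block with a plain top at (342,153)
- White block at (388,160)
- Green block at (322,255)

I choose the notched brown one at (344,213), and will check it in a close crop.

```bash
python3 - <<'E'
import cv2
a=cv2.imread("pics/top0.png")[110:260,240:440]
cv2.imwrite("pics/c1.png",cv2.resize(a,None,fx=4,fy=4,interpolation=cv2.INTER_CUBIC))
E
```

```text
(no output)
```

View pics/c1.png

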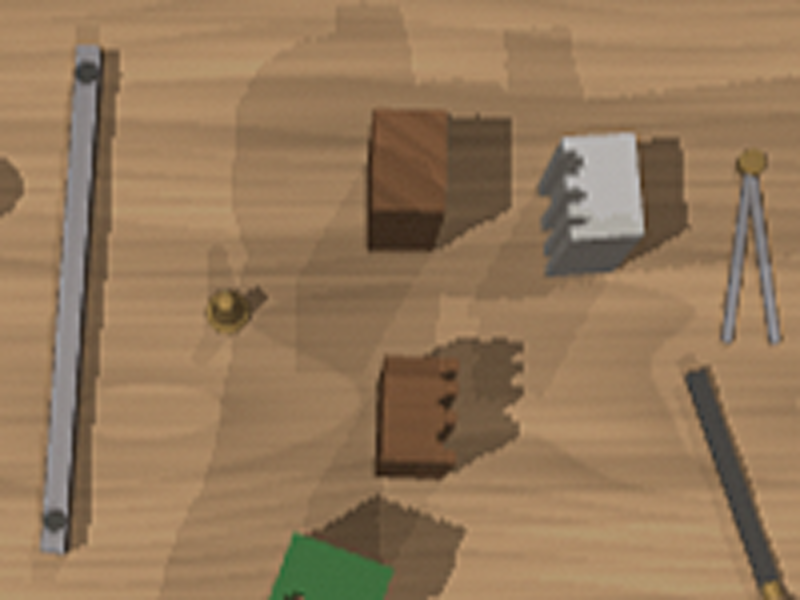

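The crop confirms it: the brown block with three notches on the edge away from the bar has top corners at about (387,356), (457,361), (453,465) and (379,461). The bar's near top edge runs from (102,46) to (66,553), and the cone is at (228,310).

```bash
cat > h.py <<'E'
import numpy as np, cv2
from scipy.spatial.transform import Rotation as Rn
from plant import status, optics
def pt(n,uv,z,m=None):
    m=m or optics.camera_model(n)
    d=(np.array(uv,float)-[m['cx'],m['cy']])/[m['fx'],m['fy']]
    s=d.copy()
    for _ in range(20): s=d/(1+m['k1']*(s@s))
    r=m['R'].T@np.array([*s,1]); c=-m['R'].T@m['t']
    return c+r*(z-c[2])/r[2]
def px(n,X,m=None):
    m=m or optics.camera_model(n); p=m['R']@np.array(X)+m['t']; s=p[:2]/p[2]
    return s*(1+m['k1']*(s@s))*[m['fx'],m['fy']]+[m['cx'],m['cy']]
def tool():
    s=status.sense(); w,x,y,z=s['eef_rot']
    return s,Rn.from_quat([x,y,z,w]).as_matrix()
E
python3 - <<'E'
from h import *
np.set_printoptions(precision=4,suppress=True)
c=lambda u,v:(240+(u+.5)/4-.5,110+(v+.5)/4-.5)
print("block top")
for p in [(387,356),(457,361),(453,465),(379,461)]: print(pt("top",c(*p),.13))
print("bar")
for p in [(78,45),(102,46),(42,551),(66,553)]: print(pt("top",c(*p),.028))
print("cone",pt("top",c(228,315),.01))
print("dished")
for p in [(372,111),(446,113),(443,213),(372,209)]: print(pt("top",c(*p),.13))
print("green")
for p in [(295,535),(393,570)]: print(pt("top",c(*p),.13))
print("file",pt("top",(415,204),.01),pt("top",(446,296),.01),"dividers",pt("top",c(726,340),.005))
s,R=tool();print(R); m=optics.camera_model("wrist");print(m)
E
```

```text
block top
[ 0.4947 -0.065   0.13  ]
[ 0.4912 -0.1074  0.13  ]
[ 0.4281 -0.1036  0.13  ]
[ 0.431  -0.0592  0.13  ]
bar
[0.7219 0.1348 0.028 ]
[0.7211 0.1187 0.028 ]
[0.3838 0.1561 0.028 ]
[0.3823 0.1406 0.028 ]
cone [0.5402 0.0357 0.01  ]
dished
[ 0.6473 -0.0582  0.13  ]
[ 0.6457 -0.1038  0.13  ]
[ 0.5828 -0.1007  0.13  ]
[ 0.5857 -0.0573  0.13  ]
green
[ 0.3872 -0.0082  0.13  ]
[ 0.3657 -0.0665  0.13  ]
file [ 0.4948 -0.2798  0.01  ] [ 0.2527 -0.3514  0.01  ] dividers [ 0.5207 -0.2983  0.005 ]
[[-0.0005  0.2462 -0.9692]
 [ 0.0014 -0.9692 -0.2462]
 [-1.     -0.0015  0.0001]]
{'fx': 295.0762719627486, 'fy': 295.0762719627486, 'cx': 319.88605946343785, 'cy': 201.94682421560876, 'k1': -0.02164423335575361, 'R': array([[ 0.2456, -0.9694, -0.0014],
       [-0.9266, -0.2352,  0.2935],
       [-0.2848, -0.0708, -0.956 ]]), 't': array([-0.6484, -0.0358,  0.3906])}
```

Request:
{"fn": "jog_arm", "kwargs": {
  "deltas": "0 -0.12 -0.13 0 0 0 -1; 0 -0.12 -0.13 0 0 0 -1; 0 -0.12 -0.13 0 0 0 -1; 0 -0.12 -0.13 0 0 0 -1; 0 -0.12 -0.13 0 0 0 -1; 0 -0.12 -0.13 0 0 0 -1; 0 -0.12 -0.13 0 0 0 -1; 0 -0.12 -0.13 0 0 0 -1; 0 -0.12 -0.13 0 0 0 -1; 0 -0.12 -0.13 0 0 0 -1; 0 -0.12 -0.13 0 0 0 -1; 0 -0.12 -0.13 0 0 0 -1",
  "squeeze": 10
}}

```text
t: 1.3
ee_pos: [0.4499, -0.1833, 0.4047]
eef_rot: [-0.088, -0.702, -0.088, 0.702]
ft_force: [1.4, -0.6, 0.3]
finger_gap: 0.029
```

Request:
{"fn": "jog_arm", "kwargs": {
  "deltas": "0 0 0 0.2 0 0 -1; 0 0 0 0.2 0 0 -1; 0 0 0 0.2 0 0 -1; 0 0 0 0 0 0 -1; 0 0 0 0 0 0 -1"
}}

```text
t: 1.8
ee_pos: [0.4493, -0.185, 0.4046]
eef_rot: [0.022, -0.707, 0.022, 0.707]
ft_force: [-0.2, -0.2, 0.7]
finger_gap: 0.009
```

```bash
python3 - <<'E'
from h import *
np.set_printoptions(precision=4,suppress=True)
s,R=tool();print(s['t'],s['ee_pos'],s['ft_force'],s['finger_gap']);print(R)
# goal tip (x,y,z) before block face
g=np.array([0.454,-0.16,0.098+.182]); print("tool delta",R.T@(g-s['ee_pos']))
print("face normal in tool yz",R.T@np.array([.075,.997,0]))
m=optics.camera_model("wrist");cv2.imwrite("pics/w1.png",optics.read_camera("wrist"))
for X in [(.4947,-.065,.13),(.4912,-.1074,.13),(.4281,-.1036,.13),(.431,-.0592,.13),(.7211,.1187,.028),(.3823,.1406,.028)]: print(px("wrist",X,m))
E
```

```text
1.8 [ 0.4493 -0.185   0.4046] [-0.183  -0.2467  0.6864] 0.008689632829071614
[[-0.0003 -0.0623 -0.9981]
 [ 0.0002 -0.9981  0.0623]
 [-1.     -0.0002  0.0003]]
tool delta [ 0.1246 -0.0253 -0.0032]
face normal in tool yz [ 0.0002 -0.9997 -0.0127]
[179.3807 162.4216]
[228.189  163.2563]
[234.5677 230.8962]
[187.0237 230.7154]
[  8.7867 -60.1667]
[ 80.8488 243.244 ]
```

View pics/w1.png

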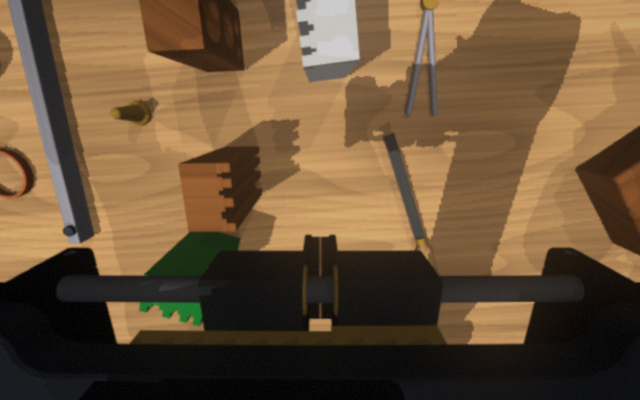

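The wrist view agrees with the top view: the grooved block's top is at (181–225, 163–230), and the hollows show on the other brown block near (225,25). I'll lower now and approach.

Request:
{"fn": "jog_arm", "kwargs": {
  "deltas": "0.1 0 0 0 0 0 -1; 0.1 0 -0.012 0 0 0 -1; 0.1 0 0 0 0 0 -1; 0.1 0 0 0 0 0 -1; 0.1 -0.06 0 0 0 0 -1; 0 -0.06 0 0 0 0 -1; 0 -0.04 0 0 0 0 -1; 0 -0.02 0 0 0 0 -1; 0 -0.02 0 0 0 0 -1; 0 -0.02 0 0 0 0 -1; 0 -0.02 0 0 0 0 -1; 0 -0.02 0 0 0 0 -1"
}}

```text
t: 3.05
ee_pos: [0.4567, -0.1202, 0.28]
eef_rot: [-0.023, 0.707, -0.023, -0.707]
ft_force: [-0.4, 0.4, 0.2]
finger_gap: 0.005
```

Request:
{"fn": "jog_arm", "kwargs": {
  "deltas": "0 -0.024 0 0 0 0 -1; 0 -0.024 0 0 0 0 -1; 0 -0.024 0 0 0 0 -1; 0 -0.024 0 0 0 0 -1; 0 -0.024 0 0 0 0 -1; 0 -0.024 0 0 0 0 -1; 0 -0.024 0 0 0 0 -1; 0 -0.02 0 0 0 0 -1; 0 0 0 0 0 0 -1; 0 0 0 0 0 0 -1; 0 0 0 0 0 0 -1; 0 0 0 0 0 0 -1"
}}

```text
t: 4.25
ee_pos: [0.4597, -0.0737, 0.2798]
eef_rot: [0.023, -0.707, 0.023, 0.707]
ft_force: [0.4, 0.5, -0.1]
finger_gap: 0.009
```

```bash
python3 - <<'E'
from h import *
a=optics.read_camera("side")[140:340,180:460]
cv2.imwrite("pics/s2.png",cv2.resize(a,None,fx=2.5,fy=2.5,interpolation=cv2.INTER_CUBIC))
E
```

```text
(no output)
```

View pics/s2.png

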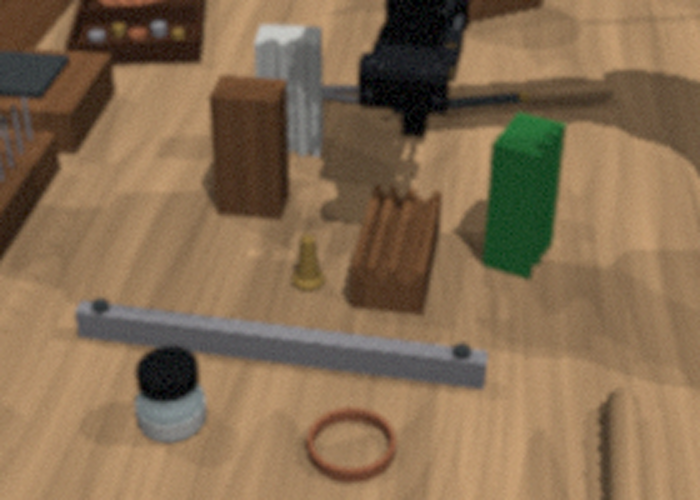

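The block has fallen grooves up, with its head end at (350–425, 305) in the crop, pointing to the bar. The dished block and the cone still stand. I'll back off and measure the lying block from above.

Request:
{"fn": "jog_arm", "kwargs": {
  "deltas": "0 0.12 0 0 0 0 -1; 0 0.12 0 0 0 0 -1; 0 0 0 0 0 0 -1"
}}

```text
t: 4.6
ee_pos: [0.4552, -0.1372, 0.2797]
eef_rot: [0.025, -0.707, 0.025, 0.707]
ft_force: [0.5, 0.4, 0.0]
finger_gap: 0.005
```

```bash
python3 - <<'E'
from h import *
im=optics.read_camera("top"); cv2.imwrite("pics/top3.png",im)
cv2.imwrite("pics/c3.png",cv2.resize(im[160:260,240:370],None,fx=6,fy=6,interpolation=cv2.INTER_CUBIC))
E
```

```text
(no output)
```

View pics/c3.png

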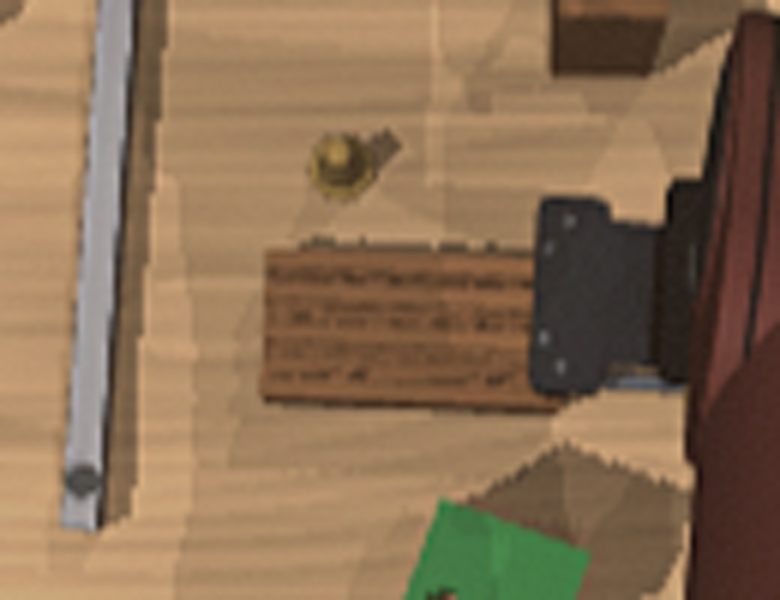

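The block lies with its head's top corners at about (266,250) and (262,398) and its sides running right. The gripper hides the tail.

```bash
python3 - <<'E'
from h import *
np.set_printoptions(precision=4,suppress=True)
c=lambda u,v:(240+(u+.5)/6-.5,160+(v+.5)/6-.5)
A,B,C,D=[pt("top",c(*p),.045) for p in [(266,250),(262,398),(535,254),(550,403)]]
E,F=[pt("top",c(*p),.028) for p in [(133,20),(98,528)]]
print(A,B,C,D,E,F)
bd=(E-F)/np.linalg.norm(E-F); n=np.array([-bd[1],bd[0],0])
print("bar angle",np.degrees(np.arctan2(bd[1],bd[0])),"head",np.degrees(np.arctan2(*(A-B)[[1,0]])),"sides",[np.degrees(np.arctan2(*v[[1,0]]))-90 for v in(A-C,B-D)])
h=(A+B)/2; gap=(F-h)@n; print("head",h,"gaps",(F-A)@n,(F-B)@n)
s,R=tool(); ax=((A-C)/np.linalg.norm(A-C)+(B-D)/np.linalg.norm(B-D))/2
tail=h-.13*ax; print("tail",tail,"tool of tail",R.T@(tail-s['ee_pos']),"ax in tool",R.T@ax, "n in tool",R.T@n)
E
```

```text
[0.5011 0.0675 0.045 ] [0.4371 0.0693 0.045 ] [ 0.4982 -0.0487  0.045 ] [ 0.4336 -0.0543  0.045 ] [0.6067 0.1272 0.028 ] [0.3831 0.1411 0.028 ]
bar angle -3.5691458255281585 head -1.600385938678589 sides [np.float64(-1.454906778676559), np.float64(-1.627710850037289)]
head [0.4691 0.0684 0.045 ] gaps 0.06618862375930974 0.06838920824546424
tail [ 0.4656 -0.0616  0.045 ] tool of tail [ 0.2346 -0.0742 -0.0051] ax in tool [-0.0001 -0.9991  0.0422] n in tool [-0.0001 -1.      0.0068]
```

Request:
{"fn": "jog_arm", "kwargs": {
  "deltas": "0.1 0 -0.016 0 0 0 -1; 0.1 0 0 0 0 0 -1; 0.1 0 0 0 0 0 -1; 0 -0.06 0 0 0 0 -1; 0 -0.06 0 0 0 0 -1; 0 -0.06 0 0 0 0 -1; 0 -0.03 0 0 0 0 -1; 0 -0.03 0 0 0 0 -1; 0 -0.03 0 0 0 0 -1; 0 -0.03 0 0 0 0 -1; 0 -0.03 0 0 0 0 -1; 0 -0.03 0 0 0 0 -1"
}}

```text
t: 5.85
ee_pos: [0.4657, -0.0435, 0.2048]
eef_rot: [-0.023, 0.707, -0.023, -0.707]
ft_force: [0.0, -2.2, 0.5]
finger_gap: 0.005
```

Request:
{"fn": "jog_arm", "kwargs": {
  "deltas": "0 -0.03 0 0 0 0 -1; 0 -0.02 0 0 0 0 -1; 0 0 0 0 0 0 -1; 0 0 0 0 0 0 -1"
}}

```text
t: 6.25
ee_pos: [0.4665, -0.031, 0.2047]
eef_rot: [0.023, -0.707, 0.023, 0.707]
ft_force: [0.3, 0.0, 0.3]
finger_gap: 0.006
```

Request:
{"fn": "jog_arm", "kwargs": {
  "deltas": "0 -0.016 0 0 0 0 -1; 0 -0.016 0 0 0 0 -1; 0 -0.016 0 0 0 0 -1; 0 -0.016 0 0 0 0 -1; 0 -0.01 0 0 0 0 -1; 0 0 0 0 0 0 -1"
}}

```text
t: 6.85
ee_pos: [0.4677, -0.0123, 0.2048]
eef_rot: [0.023, -0.707, 0.023, 0.707]
ft_force: [-0.1, -0.3, -1.1]
finger_gap: 0.004
```

Request:
{"fn": "jog_arm", "kwargs": {
  "deltas": "0 -0.006 0 0 0 0 -1; 0 -0.006 0 0 0 0 -1; 0 0 0 0 0 0 -1; 0 0 0 0 0 0 -1"
}}

```text
t: 7.25
ee_pos: [0.4679, -0.0098, 0.2048]
eef_rot: [0.023, -0.707, 0.023, 0.707]
ft_force: [0.1, -0.7, 0.0]
finger_gap: 0.005
```

Not pressing yet, so I'll creep on in 1 mm steps.

Request:
{"fn": "jog_arm", "kwargs": {
  "deltas": "0 -0.006 0 0 0 0 -1; 0 0 0 0 0 0 -1; 0 0 0 0 0 0 -1"
}}

```text
t: 7.55
ee_pos: [0.468, -0.0083, 0.2048]
eef_rot: [-0.023, 0.707, -0.023, -0.707]
ft_force: [-0.7, -0.9, -0.2]
finger_gap: 0.005
```

Request:
{"fn": "jog_arm", "kwargs": {
  "deltas": "0 -0.006 0 0 0 0 -1; 0 0 0 0 0 0 -1; 0 0 0 0 0 0 -1"
}}

```text
t: 7.85
ee_pos: [0.4681, -0.0067, 0.2048]
eef_rot: [-0.023, 0.707, -0.023, -0.707]
ft_force: [-0.3, -1.5, -0.2]
finger_gap: 0.007
```

```bash
python3 - <<'E'
from h import *
im=optics.read_camera("side"); a=im[200:320,250:410]
cv2.imwrite("pics/s4.png",cv2.resize(a,None,fx=5,fy=5,interpolation=cv2.INTER_CUBIC))
E
```

```text
(no output)
```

View pics/s4.png

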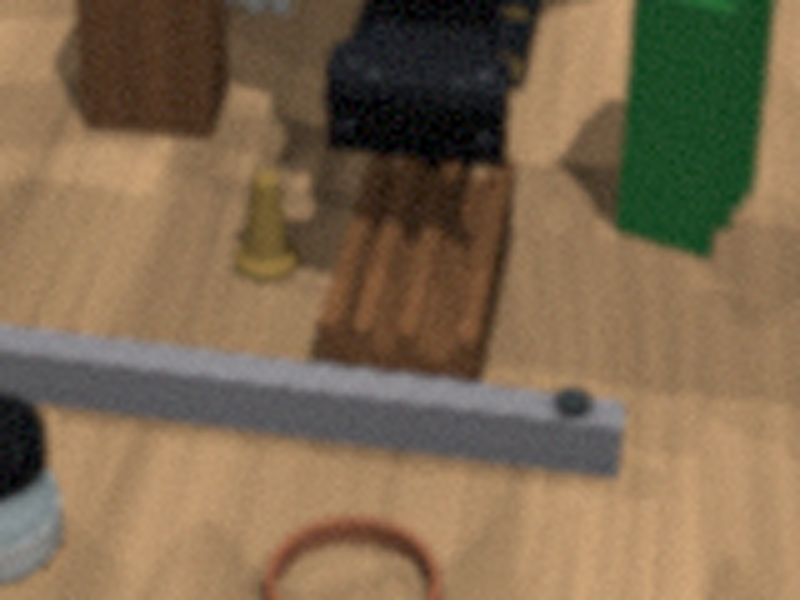

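The head's top edge runs from (325,330) to (475,350) and the bar hides its lower part, so it is near but not yet pressing. I'll creep on until the force rises.

Request:
{"fn": "jog_arm", "kwargs": {
  "deltas": "0 -0.008 0 0 0 0 -1; 0 0 0 0 0 0 -1; 0 -0.008 0 0 0 0 -1; 0 0 0 0 0 0 -1"
}}

```text
t: 8.3
ee_pos: [0.4682, -0.003, 0.2047]
eef_rot: [0.023, -0.707, 0.023, 0.707]
ft_force: [-0.9, -3.3, 0.7]
finger_gap: 0.004
```

Request:
{"fn": "jog_arm", "kwargs": {
  "deltas": "0 -0.008 0 0 0 0 -1; 0 0 0 0 0 0 -1; 0 0 0 0 0 0 -1"
}}

```text
t: 8.6
ee_pos: [0.4682, -0.0025, 0.2047]
eef_rot: [0.023, -0.706, 0.024, 0.707]
ft_force: [-2.2, -10.4, 2.2]
finger_gap: 0.007
```

Request:
{"fn": "jog_arm", "kwargs": {
  "deltas": "0 -0.006 0 0 0 0 -1; 0 0 0 0 0 0 -1; 0 0 0 0 0 0 -1"
}}

```text
t: 8.9
ee_pos: [0.4683, -0.0021, 0.2047]
eef_rot: [0.023, -0.706, 0.025, 0.707]
ft_force: [-3.2, -15.9, 4.2]
finger_gap: 0.003
```

Firm contact at 16 N. I'll back off along the bench, rise, and check.

Request:
{"fn": "jog_arm", "kwargs": {
  "deltas": "0 0.02 0 0 0 0 -1; 0 0.08 0 0 0 0 -1; 0 0.1 0 0 0 0 -1; -0.15 0 0 0 0 0 -1; -0.2 0 0 0 0 0 -1; -0.2 0.1 0 0 0 0 -1; 0 0.2 0 0 0 0 -1; 0 0.2 0 0 0 0 -1; 0 0 0 0 0 0 -1; 0 0 0 0 0 0 -1"
}}

```text
t: 9.9
ee_pos: [0.4572, -0.172, 0.3369]
eef_rot: [-0.024, 0.707, -0.024, -0.707]
ft_force: [-0.0, 1.3, -0.4]
finger_gap: 0.003
```

```bash
python3 - <<'E'
from h import *
im=optics.read_camera("top"); cv2.imwrite("pics/top5.png",im)
cv2.imwrite("pics/c5.png",cv2.resize(im[130:255,200:360],None,fx=5,fy=5,interpolation=cv2.INTER_CUBIC)[:600])
E
```

```text
(no output)
```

View pics/c5.png

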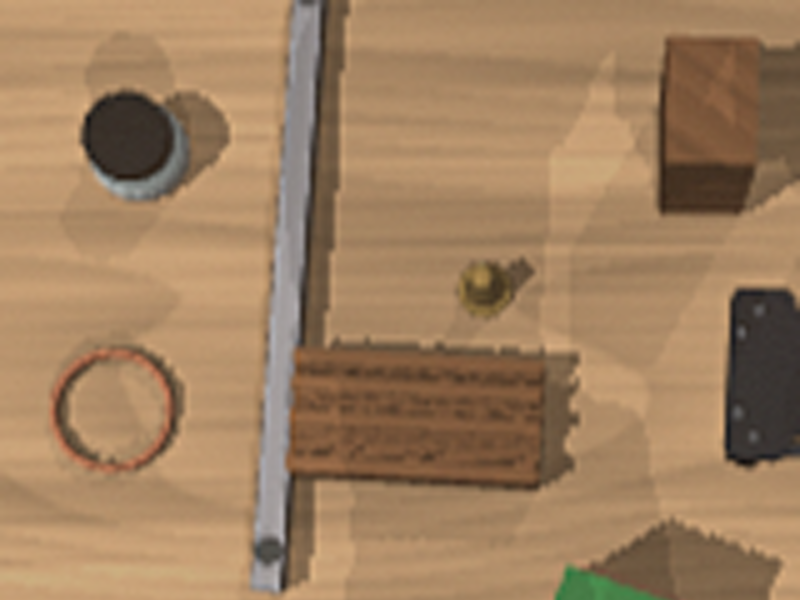

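The block's head corners, (297,350) and (289,470), meet the bar's near edge. The bar edge runs from (323,0) to (285,590). Cone, jar, bangle and dished block look unmoved. Checking with numbers.

```bash
python3 - <<'E'
from h import *
c=lambda u,v:(200+(u+.5)/5-.5,130+(v+.5)/5-.5)
A,B,C,D=[pt("top",c(*p),.045) for p in [(297,350),(289,470),(545,357),(541,484)]]
E,F=[pt("top",c(*p),.028) for p in [(323,5),(285,590)]]
a=lambda v:np.degrees(np.arctan2(v[1],v[0]))
bd=(E-F)/np.linalg.norm(E-F); n=np.array([-bd[1],bd[0],0])
print("bar",a(bd),"head",a(A-B),"tail",a(C-D),"sides",a(A-C)-90,a(B-D)-90,"gaps mm",1e3*((F-A)@n),1e3*((F-B)@n))
a,b=cv2.imread("pics/top0.png"),cv2.imread("pics/top5.png")
print("cone",pt("top",c(484,293),.01))
for n,(u,v,w,h) in dict(jar=(205,140,45,35),bangle=(205,195,35,32),dished=(328,132,27,42),cone=(288,178,14,18),hammer=(155,260,100,45),divid=(416,145,24,52),bar=(248,118,24,70)).items():
    A,B=[cv2.cvtColor(i[v:v+h,u:u+w],cv2.COLOR_BGR2GRAY).astype(np.float32) for i in(a,b)]
    print(n,np.round(cv2.phaseCorrelate(A,B),2))if 0 else print(n,np.abs(A-B).mean().round(2))
E
```

```text
bar -3.3548466394184135 head -3.4392683946334084 tail -2.2548375306317188 sides -2.226145385838336 -3.8173724362434314 gaps mm 0.20591331179633468 0.11394007481237102
cone [0.54072133 0.0363311  0.01      ]
jar 15.56
bangle 16.79
dished 12.06
cone 6.98
hammer 17.78
divid 54.57
bar 10.37
```

```bash
python3 -c "
from plant import ticket
print(ticket.close_job())"
```

```text
the job is handed in; nothing more can be done
None
```

I tipped the grooved block over towards the bar with the closed fingers near its top. It fell grooves up, and I pushed it along the bench from its tail until its head met the bar, pressing to about 16 N. Then I backed the arm clear and handed in at about 10 s; no verdict was reported.

**Fit against the bar (last top view):** the head corners were about 0.1 and 0.2 mm from the bar face, finer than the 2 mm calibration can vouch for. The head edge was within 0.1° of the bar by that measure. The block's other edges read −2.2° to −3.8° against the bar's −3.4°, so it is square to about 1°.

**Other objects:** the dished block was still standing, and the cone measured within about 1 mm of where it started. By eye the jar and bangle had not moved. I also compared the first and last pictures pixel by pixel for these and for the hammer and dividers. That told me nothing, as all the areas differed, probably from the arm and its shadow. The file and the hammer and dividers got no separate check, but the arm stayed well above or clear of them.

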